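Warm a sown pot on the windowsill

ROBOT

A 6-joint arm with a two-finger parallel gripper is mounted at the origin on the work surface. World frame = base frame: x ahead of the robot, y to its left, z up, the work surface at z = 0. Lengths are in m, angles in rad, forces in N, time in s.
With the tool pointing down it reaches from about 0.375 to 0.9 m from the base axis. Payload 3.1 kg.
Tool frame: the origin (TCP) lies between the finger pads; the fingertips stand 8 mm ahead of it and the grasp point (between the pads) lies 11 mm behind it; z points along the fingers, y is the line along which they close (so a half turn about z gives the same grasp; the last joint's range is limited). The gripper opens to 87 mm and grips with 3 to 60 N. Pads are 19 mm wide; open, the fingers measure 117 mm over their backs; the gripper's body (75 mm by 190 mm) begins 51 mm behind the grasp point.
Start: joints at [-1.516, 0.527, 1.433, -0, 1.181, -0.178], TCP at [0.144, -0.608, 0.231] pointing down, gripper open.
Joint ranges: [-3.08, 3.08], [-0.75, 2.2], [0.22, 2.44], [-1.43, 4.57], [0, 2.65], [-2.85, 2.85]. Speed limits (rad/s): [2.79, 2.79, 3.14, 3.14, 3.14, 3.14].

INTERFACE

Orientations are given as a unit quaternion [x, y, z, w].
In Python, from rig import robot gives the robot as it stands.
- The arm moves only by the tool move_arm, never from a script. Its argument "motion" is text: rows parted by semicolons, each of 5 numbers parted by spaces: the opening, from -1 (shut) to 1 (fully open), then the shift along the tool's x, y, z normalised to -1 to 1, where 1 is 0.2 m, then the turn about the tool's z normalised to -1 to 1, where 1 is pi rad. A call has 1 to 12 rows; each row is the pose to reach, as a shift and turn from the pose commanded when the call began, along the tool's axes at that moment, turning the shorter way round; what a row does not reach only later rows make up. A row lasts 1/12 s, in which the tool goes at most 41.7 mm and 7.16 degrees, less where a joint would pass 70% of its speed; a pose out of reach is approached as far as the arm can. A call with a number of a shift or a turn outside -1 to 1 is refused whole. A call with a gripper value outside its range is refused whole. The fingers move at their own pace and stop on an object; "newtons" is the grip in N (left out, the last holds). Time passes only in rows, so rows that repeat a pose let the fingers close. It gives the time, the measured TCP pose, the force, the opening and the grip force at its end, in the units of the state.
- robot.get_obs(): the state, without advancing time (a new reading comes with each control period).
- robot.camera(name): name is "scene" or "top" or "wrist"; returns (picture, depth): 400x640x3 uint8, red, green, blue; 400x640 float32, m along the optical axis (not along the pixel's ray), 0 where there is no reading.
- robot.camera_model(name): a dict with "mtx" (3x3 intrinsics, pixels), "position" and "attitude" of the camera in the world. Camera axes: x right, y down, z forward; pixel columns grow to the right and rows downward; lengths in m; the calibration is good to about 2 mm. The wrist camera is an equidistant fisheye: a pixel r from the principal point sees the ray r / f radians off the axis. A picture is of the moment at which its call begins: read the wrist's pose just before it. camera_model takes no time and is no camera call; for the wrist camera it gives the pose at the moment of the call.
- robot.hand_in(): hands the job in; it is judged then, once.
The state is a dict: "time": time; "q": joint angles; "joint_velocities": joint speeds; "joint_torque": joint torques, N m; "position": TCP position; "tool_rot": TCP orientation; "ft_force": force on the tool from outside, world axes, zero at the start; "moment": the same for the moment, N m; "grip_width": finger opening in m; "grip_force": force on a finger pad.
Only numpy, scipy, OpenCV 4.12 (cv2) and the standard library are available. Lean on these libraries where they do the work, as an engineer would, in place of code of your own. Each camera call takes 0.05 s, during which the arm holds its last target. There are 200 camera calls.

TASK

Stand the tall slim striped pot upright on the round warming plate, then slide the warmer's heat control along its track until it is level with the wooden clothes peg clipped to the warmer's front edge. The pot's porcelain is eggshell-thin: hold it with the lightest grip that will lift it, keep it upright, and set it down without a bump, wholly on the plate. Leave the other things on the sill where they are.

Things in the scene. Friction and masses are not known exactly. Their poses are not given: they have to be found in the camera images.
- slim_pot: the fragile pot: straight upright cylinder, 56 mm diameter, 105 mm tall, cream with black horizontal stripes, dark soil inside, about 0.3 kg. The tallest and slimmest of the pots; it stands on the sill. Origin: centre of its underside, z up its axis. Cracks if squeezed or knocked: a grip of 20 to 30 N per finger is ample and safe
- warmer: low grey slab, 30 mm high, 200 mm deep (x) and 280 mm wide (y), fixed to the sill; origin under it, x away from the robot, y along its width and along the slider's track. The slab spans x -90 to +110 mm; a thin lip, 6 mm thick, runs along the front (x -90 to -113 mm)
- plate (a point): centre of the top face of the round aluminium warming plate, 120 mm diameter, 36 mm above the sill and raised 6 mm above the slab; axes as the warmer's; at x +45 mm, y 0 in the warmer's frame
- heat (a joint): heat slider's position on its track, 0 to 0.14 m, growing towards the warmer's +y; stiff, needs about 3 N, stays where it is left
- heat_top (a point): centre of the top of the slider's black grip, a block 30 mm (x) by 22 mm (y, along the track) by 40 mm tall; its top is 70 mm above the sill, it lies at x -65 mm in the warmer's frame; axes as the warmer's
- peg: wooden clothes peg, 72 mm long, 11 mm wide, clipped on the warmer's front lip and sticking out towards the robot; it marks the wanted setting and does not move. Origin between its jaws, 18 mm above the sill, at x -106 mm in the warmer's frame, axes as the warmer's; the grip is level with it when both have the same y along the track
- squat_pot: similar striped pot but low and wide, 74 mm diameter, 60 mm tall; bystander, origin centre of underside
- caddy: square steel tea caddy, 68 x 68 mm, 88 mm tall; bystander, origin centre of underside
- mug: cream mug, 80 mm diameter, 90 mm tall; bystander, origin centre of underside
- spoon: spoon lying on the sill in front of the robot, 180 mm long; bystander
There are look-alikes about, which are no part of the job. What is shaped like the slim_pot but purple or yellow is not meant.

How it is judged:
By the outcome, as a careful person would: the job done as asked, in the order asked, and still so for the second after the job is handed in, with the robot touching nothing.
It also fails if it takes over 54 s, if anything falls off the work surface, if the arm or the gripper's body presses on something with over 40 N, if the wrist force passes 120 N, or if a joint passes its speed limit or range.

## Working session

There is one attempt and no reset: what is moved stays moved. The work goes in short steps, Python scripts to look and compute and a tool call to move; the robot and the scene stay as the last step left them, time stands still between calls to the robot, and variables do not carry over. Pictures are saved under pics/ and viewed, at most 10 in all, crops included, and the job is handed in when it is done.

Besides the shell and the picture viewer there is one more tool, called after ">>>" as name(argument=value, ...) on one line, values as JSON. move_arm: Moves the arm, as the interface text tells. Its arguments: {"type":"object","properties":{"motion":{"type":"string"},"newtons":{"type":"number"}},"required":["motion"]}

```bash
ls; mkdir -p pics
cat > h.py <<'E'
import numpy as np, cv2
from rig import robot
from scipy.spatial.transform import Rotation as R
def cam(n):
    m=robot.camera_model(n); a=np.array(m["attitude"],float)
    M=a if a.shape==(3,3) else R.from_quat(a).as_matrix()
    return np.array(m["mtx"]),np.array(m["position"]),M
def cloud(n,d):
    K,p,M=cam(n); v,u=np.mgrid[:d.shape[0],:d.shape[1]]
    c=np.stack([(u-K[0,2])/K[0,0]*d,(v-K[1,2])/K[1,1]*d,d],-1)
    return c@M.T+p
E
python3 - <<'E'
from h import *
for n in ("scene","top"):
    print(n,robot.camera_model(n))
    p,d=robot.camera(n); cv2.imwrite(f"pics/{n}0.png",p[:,:,::-1]); np.savez(f"{n}0.npz",p=p,d=d)
print(robot.get_obs())
E
```

```text
pics
scene {'mtx': array([[519.22278124,   0.        , 320.26516155],
       [  0.        , 519.22278124, 197.18889944],
       [  0.        ,   0.        ,   1.        ]]), 'position': array([ 1.48180675, -0.12260533,  1.03573425]), 'attitude': array([ 0.66940123,  0.63957612, -0.26740238, -0.26709612])}
top {'mtx': array([[477.68373915,   0.        , 307.46349021],
       [  0.        , 477.68373915, 199.36546379],
       [  0.        ,   0.        ,   1.        ]]), 'position': array([ 0.41638175, -0.06834295,  1.18261441]), 'attitude': array([ 0.71525658, -0.69614062,  0.04827673, -0.03828348])}
{'time': 0.1, 'q': array([-1.51651416e+00,  5.28392149e-01,  1.43379807e+00, -2.59928190e-05,
        1.18140230e+00, -1.78491755e-01]), 'joint_velocities': array([ 9.40398295e-04, -2.87136578e-03, -5.02959465e-05,  1.79854028e-03,
       -5.71943724e-04, -3.70609871e-04]), 'joint_torque': array([-3.85017538e-04, -4.40985096e+01, -1.77150536e+01,  6.34726952e-02,
        5.34169714e-02, -4.42742112e-05]), 'position': array([ 0.14416368, -0.60746809,  0.22965024]), 'tool_rot': array([ 9.93233609e-01,  1.16129230e-01,  5.00653960e-05, -9.98752041e-04]), 'ft_force': array([ 1.12780946, -0.31943285, -0.54951106]), 'moment': array([-0.01791366, -0.02470641,  0.04451856]), 'grip_force': 0.0, 'grip_width': 0.08684756244351285}
```

View pics/scene0.png

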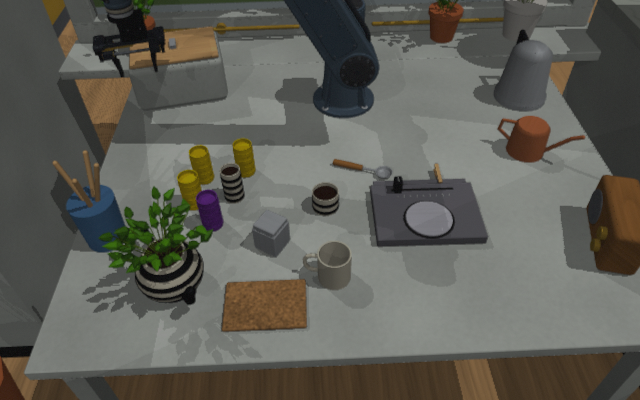

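View pics/top0.png

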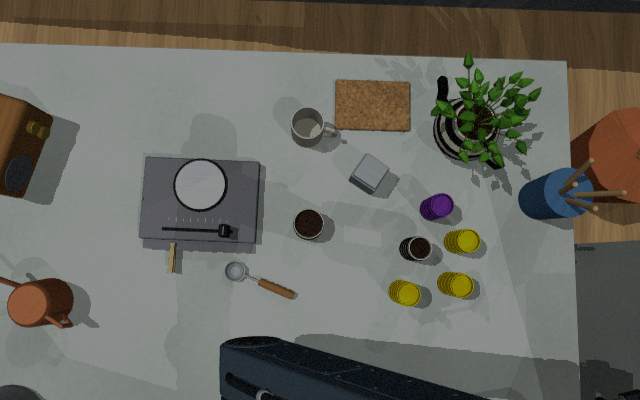

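The scene view shows the striped slim pot at about (232,182), between yellow and purple look-alikes. In the top view it is at (417,248), the plate at (200,185), the slider grip at (227,231) and the peg at (172,257). Next I'll measure these.

```bash
cat > m.py <<'E'
from h import *
T=np.load("top0.npz");S=np.load("scene0.npz")
C=cloud("top",T["d"]);D=cloud("scene",S["d"])
def box(u0,u1,v0,v1,z0,z1):
    c=C[v0:v1,u0:u1].reshape(-1,3); return c[(c[:,2]>z0)&(c[:,2]<z1)]
print("sill z",np.median(C[130:150,250:290,2]))
for n,b in dict(slim=(395,436,230,266),y1=(440,485,222,262),y2=(435,478,265,303),y3=(385,424,275,310),purple=(415,458,190,224),caddy=(345,392,148,200),squat=(290,326,205,245)).items():
    c=box(*b,.02,.2); zt=np.percentile(c[:,2],97); t=c[c[:,2]>zt-.02]
    (x,y),r=cv2.minEnclosingCircle(t[:,:2].astype(np.float32)); print(n,"top z",zt.round(3),"circ",round(x,4),round(y,4),round(r,4),len(t))
# scene view: slim pot upper part, 
w=box(125,275,140,260,.022,.04); rect=cv2.minAreaRect(w[:,:2].astype(np.float32)); print("slab",rect)
# plate by brightness
K,p,M=cam("top")
def onplane(u,v,z):
    r=M@np.array([(u-K[0,2])/K[0,0],(v-K[1,2])/K[1,1],1]); return p+r*(z-p[2])/r[2]
hsv=cv2.cvtColor(T["p"],cv2.COLOR_RGB2HSV); g=hsv[...,2]
m=np.zeros_like(g); m[150:220,165:235]=(g[150:220,165:235]>130)
cs=max(cv2.findContours(m,0,1)[0],key=cv2.contourArea); (u,v),r=cv2.minEnclosingCircle(cs)
print("plate",u,v,r,onplane(u,v,.036), onplane(u+r,v,.036)-onplane(u,v,.036))
G=box(205,245,215,245,.06,.09); print("grip",len(G),cv2.minAreaRect(G[:,:2].astype(np.float32)))
m=np.zeros_like(g); sl=(slice(235,280),slice(155,190)); m[sl]=((hsv[sl][...,1]>70)&(hsv[sl][...,2]>60))
v_,u_=np.nonzero(m); print("peg px",len(u_),u_.mean(),v_.mean(), cv2.minAreaRect(np.stack([u_,v_],1).astype(np.float32)))
P=C[m>0]; print("peg pts",P.mean(0),P[:,2].max(),cv2.minAreaRect(P[:,:2].astype(np.float32)))
E
python3 m.py
python3 -c "
import cv2
a=cv2.imread('pics/top0.png')
cv2.imwrite('pics/c1.png',cv2.hconcat([cv2.resize(a[140:290,120:270],(400,400),interpolation=2),cv2.resize(a[180:320,370:510],(400,400),interpolation=2)]))"
```

```text
sill z 0.0006650124219924614
slim top z 0.107 circ 0.4462 -0.3376 0.0278 500
y1 top z 0.108 circ 0.4662 -0.4473 0.0286 515
y2 top z 0.107 circ 0.3658 -0.4302 0.0278 534
y3 top z 0.108 circ 0.3436 -0.3119 0.0284 517
purple top z 0.107 circ 0.5454 -0.3881 0.028 497
caddy top z 0.092 circ 0.6222 -0.2269 0.0447 787
squat top z 0.062 circ 0.4986 -0.0856 0.0368 751
slab ((0.5291630029678345, 0.1792578101158142), (0.2806191146373749, 0.24763455986976624), 89.3892593383789)
plate 199.30487060546875 184.01219177246094 24.44607162475586 [0.58782956 0.17987941 0.036     ] [ 0.00168545 -0.05896801  0.        ]
grip 126 ((0.47634363174438477, 0.11191726475954056), (0.022037282586097717, 0.02974645607173443), 84.25801849365234)
peg px 160 171.41875 258.2625 ((171.0, 257.0), (28.0, 6.0), 90.0)
peg pts [0.40803395 0.23660824 0.03462355] 1.18261441109678 ((0.40583691000938416, 0.08884447067975998), (0.31346023082733154, 0.06699992716312408), 88.02314758300781)
```

View pics/c1.png

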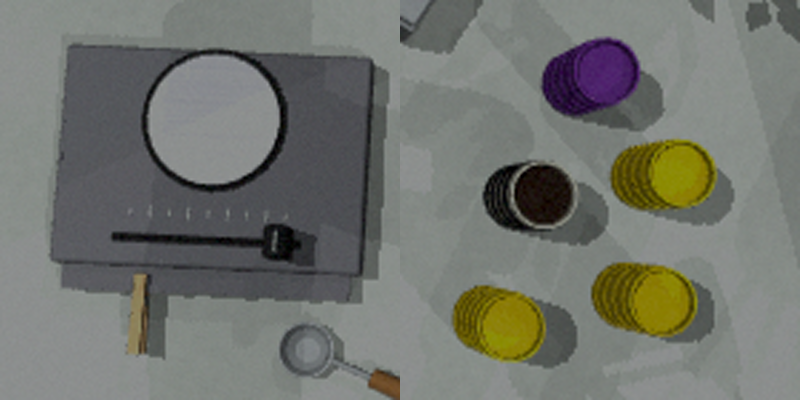

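The crop shows a plain layout: the pot has free space around it, and the warmer is yawed slightly. I'll refine the yaw, peg line and pot position before moving.

```bash
cat > m2.py <<'E'
exec(open("m.py").read().split("print(\"sill")[0])
K,p,M=cam("top")
def onplane(u,v,z):
    r=M@np.array([(u-K[0,2])/K[0,0],(v-K[1,2])/K[1,1],1]); return p+r*(z-p[2])/r[2]
s=150/400
for n,(a,b) in dict(back=((68,45),(373,60)),right=((373,60),(362,273)),front=((52,262),(362,273)),left=((68,45),(52,262)),peg=((142,275),(137,352))).items():
    z=.03 if n!="peg" else .02
    A,B=[onplane(120+c[0]*s,140+c[1]*s,z) for c in (a,b)]; d=B-A; print(n,A[:2].round(4),B[:2].round(4),"dir",np.degrees(np.arctan2(d[1],d[0])).round(2))
# rims
for nm,E in (("top",C),("scene",D)):
    for n,(x,y,z) in dict(slim=(.446,-.338,.1),grip=(.476,.112,.066)).items():
        q=E.reshape(-1,3); q=q[(abs(q[:,0]-x)<.045)&(abs(q[:,1]-y)<.045)&(q[:,2]>z)&(q[:,2]<.13)]
        print(nm,n,len(q),q.mean(0).round(4),q.min(0).round(4),q.max(0).round(4),np.round(cv2.minEnclosingCircle(q[:,:2].astype(np.float32))[0],4))
    q=E.reshape(-1,3); q=q[(q[:,0]>.37)&(q[:,0]<.405)&(abs(q[:,1]-.235)<.03)&(q[:,2]>.012)&(q[:,2]<.05)]; print(nm,"peg",len(q),q.mean(0).round(4),q.min(0).round(4),q.max(0).round(4))
    q=E.reshape(-1,3); q=q[(q[:,0]>.42)&(q[:,0]<.66)&(abs(q[:,1]-.18)<.15)&(abs(q[:,2]-.03)<.004)]; print(nm,"slab",q.min(0).round(3),q.max(0).round(3),cv2.minAreaRect(q[:,:2].astype(np.float32)))
E
python3 m2.py
```

```text
back [0.652  0.3158] [0.6462 0.0362] dir -91.19
right [0.6462 0.0362] [0.451  0.0386] dir 179.29
front [0.4535 0.3168] [0.451  0.0386] dir -90.5
left [0.652  0.3158] [0.4535 0.3168] dir 179.73
peg [0.4442 0.2383] [0.3752 0.2386] dir 179.73
top slim 102 [ 0.4475 -0.3382  0.1051] [ 0.4212 -0.3649  0.1001] [ 0.4731 -0.3117  0.1107] [ 0.4465 -0.3383]
top grip 117 [0.4759 0.1122 0.0708] [0.4623 0.1011 0.0665] [0.4907 0.1235 0.0752] [0.4765 0.1132]
top peg 81 [0.3895 0.2385 0.0279] [0.3753 0.2332 0.0124] [0.4039 0.2461 0.0362]
top slab [0.42  0.038 0.026] [0.653 0.32  0.034] ((0.5361383557319641, 0.1793179214000702), (0.28009435534477234, 0.23366554081439972), 89.15240478515625)
scene slim 73 [ 0.4528 -0.341   0.1028] [ 0.4235 -0.3659  0.1001] [ 0.4821 -0.3139  0.1066] [ 0.4528 -0.3411]
scene grip 49 [0.482  0.1111 0.0685] [0.4674 0.1008 0.066 ] [0.4982 0.1197 0.0725] [0.4828 0.1078]
scene peg 30 [0.3928 0.2368 0.0275] [0.3785 0.2317 0.02  ] [0.4043 0.2438 0.0334]
scene slab [0.421 0.037 0.026] [0.658 0.317 0.034] ((0.5393816828727722, 0.17753256857395172), (0.27857884764671326, 0.23792150616645813), 89.15837097167969)
```

>>> move_arm(motion="1 0.9 -0.477 0 0;1 0.9 -0.477 0 0;1 0.9 -0.477 0 0;1 0.9 -0.477 0 0;1 0.9 -0.477 0 0;1 0.9 -0.477 0 0", newtons=22)

```text
time: 0.6
position: [0.3013, -0.4676, 0.23]
tool_rot: [0.993, 0.119, 0.001, -0.003]
ft_force: [-0.6, -0.3, 0.9]
grip_width: 0.0869
grip_force: 0.0
```

>>> move_arm(motion="1 0.894 -0.477 0 0.078;1 0.894 -0.477 0 0.078;1 0.894 -0.477 0 0.078;1 0.894 -0.477 0 0.078;1 0.894 -0.477 0 0.078;1 0.894 -0.477 0 0.078;1 0.894 -0.477 0 0.078;1 0.894 -0.477 0 0.078;1 0.894 -0.477 0 0.078")

```text
time: 1.35
position: [0.4484, -0.3407, 0.2303]
tool_rot: [1.0, -0.007, -0.0, 0.0]
ft_force: [-0.2, 0.7, 0.5]
grip_width: 0.0869
grip_force: 0.0
```

Run:
```python
from h import *
o=robot.get_obs(); print(o["time"],o["position"],R.from_quat(o["tool_rot"]).as_matrix().round(4),o["q"].round(3))
m=robot.camera_model("wrist"); print(m)
p,d=robot.camera("wrist"); np.savez("w1.npz",p=p,d=d); cv2.imwrite("pics/w1.png",p[:,:,::-1])
```

```text
1.35 [ 0.44835089 -0.34073256  0.23032531] [[ 9.999e-01 -1.370e-02 -7.000e-04]
 [-1.370e-02 -9.999e-01 -1.000e-04]
 [-7.000e-04  1.000e-04 -1.000e+00]] [-8.480e-01  4.450e-01  1.590e+00 -1.000e-03  1.108e+00  7.370e-01]
{'mtx': array([[309.70691629,   0.        , 314.87177103],
       [  0.        , 309.70691629, 202.78752341],
       [  0.        ,   0.        ,   1.        ]]), 'position': array([ 0.52147727, -0.34214141,  0.38388267]), 'attitude': array([-0.69592579,  0.7053222 ,  0.09578143, -0.09504633])}
```

View pics/w1.png

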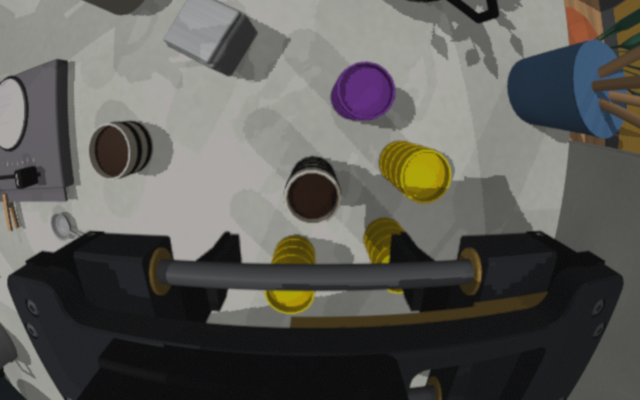

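The wrist view shows the slim pot's rim centred at about (313,192), with the finger pads at columns 228 and 397. It sits midway between them. Now the ray for the rim.

```bash
cat >> h.py <<'E'
def wplane(us,z,model=None):
    K,p,M=model or cam("wrist"); a=(np.atleast_2d(us)-K[:2,2])/K[0,0]; r=np.linalg.norm(a,axis=1,keepdims=True)
    d=np.hstack([a/r*np.sin(r),np.cos(r)])@M.T
    return p+d*((z-p[2])/d[:,2])[:,None]
E
python3 - <<'E'
from h import *
p=np.load("w1.npz")["p"]; h=cv2.cvtColor(p,cv2.COLOR_RGB2HSV)
sub=p[165:225,280:345].astype(int)
m=((sub[...,0]-sub[...,2]>8)&(sub.max(-1)<90)).astype(np.uint8)
c=max(cv2.findContours(m,0,1)[0],key=cv2.contourArea)[:,0]+[280,165]
print(cv2.fitEllipse(c))
q=wplane(c.astype(float),.100); print(cv2.minEnclosingCircle(q[:,:2].astype(np.float32)))
print(robot.get_obs()["position"])
E
```

```text
((312.16253662109375, 196.94366455078125), (47.296363830566406, 50.232181549072266), 88.90799713134766)
((0.4477701485157013, -0.33923399448394775), 0.024389920756220818)
[ 0.44819781 -0.34094611  0.23037863]
```

>>> move_arm(motion="1 0 -0.007 0.2 0;1 0 -0.007 0.4 0;1 0 -0.007 0.55 0;1 0 -0.007 0.65 0;1 0 -0.007 0.75 0;1 0 -0.007 0.807 0;1 0 -0.007 0.807 0;1 0 -0.007 0.807 0")

```text
time: 2.07
position: [0.4487, -0.3391, 0.069]
tool_rot: [1.0, -0.007, -0.0, -0.0]
ft_force: [0.4, -0.0, -0.2]
grip_width: 0.0873
grip_force: 0.0
```

>>> move_arm(motion="0.45 0 0 0 0;0.4 0 0 0 0;0.35 0 0 0 0;0.3 0 0 0 0;0.25 0 0 0 0;0.2 0 0 0 0;0.15 0 0 0 0;0.1 0 0 0 0;0.1 0 0 0 0;0.1 0 0 0 0", newtons=22)

```text
time: 2.9
position: [0.4495, -0.3382, 0.0695]
tool_rot: [1.0, -0.006, 0.0, 0.0]
ft_force: [0.2, 1.3, 5.1]
grip_width: 0.0558
grip_force: 22.0
```

>>> move_arm(motion="0.1 0 0 -0.01 0;0.1 0 0 -0.03 0;0.1 0 0 -0.06 0;0.1 0 0 -0.1 0;0.1 0 0 -0.16 0;0.1 0 0 -0.24 0;0.1 0 0 -0.34 0;0.1 0 0 -0.44 0;0.1 0 0 -0.52 0;0.1 0 0 -0.57 0;0.1 0 0 -0.6 0;0.1 0 0 -0.6 0")

```text
time: 3.9
position: [0.4498, -0.3387, 0.1905]
tool_rot: [1.0, -0.006, 0.001, 0.001]
ft_force: [-1.1, -0.6, -2.7]
grip_width: 0.0556
grip_force: 22.0
```

Run:
```python
from h import *
o=robot.get_obs(); print(o["time"],o["position"],o["ft_force"],o["grip_force"],o["grip_width"])
K,p,M=cam("scene")
p_,d=robot.camera("scene"); D=cloud("scene",d).reshape(-1,3)
pr=M.T@(np.array([.449,-.338,.16])-p); u,v=(K@pr)[:2]/pr[2]; print(u,v)
u,v=int(u),int(v); cv2.imwrite("pics/s1.png",cv2.resize(p_[v-60:v+60,u-80:u+80,::-1],(640,480)))
```

```text
3.9 [ 0.44975092 -0.33870212  0.19051918] [-1.12508448 -0.57797762 -2.67424183] 21.995598699431866 0.05557721564775855
227.19962300865092 152.5231410339358
```

View pics/s1.png

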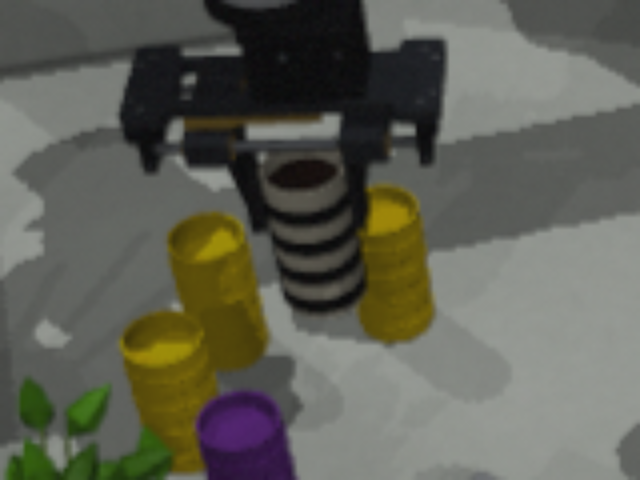

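The crop shows the pot hanging upright in the fingers, clear of its neighbours. Now I'll carry it to the plate.

>>> move_arm(motion="0.1 0.008 -0.03 0 0;0.1 0.023 -0.09 0 0;0.1 0.045 -0.18 0 0;0.1 0.073 -0.29 0 0;0.1 0.105 -0.41 0 0;0.1 0.136 -0.53 0 0;0.1 0.166 -0.65 0 0;0.1 0.197 -0.77 0 0;0.1 0.223 -0.87 0 0;0.1 0.243 -0.95 0 0;0.1 0.253 -0.99 0 0;0.1 0.256 -1 0 0")

```text
time: 4.95
position: [0.5024, -0.1364, 0.1884]
tool_rot: [1.0, -0.005, -0.001, -0.001]
ft_force: [-1.2, 0.1, -3.0]
grip_width: 0.0556
grip_force: 22.0
```

>>> move_arm(motion="0.1 0.008 -0.03 0 0;0.1 0.023 -0.09 0 0;0.1 0.045 -0.18 0 0;0.1 0.073 -0.29 0 0;0.1 0.105 -0.41 0 0;0.1 0.136 -0.53 0 0;0.1 0.166 -0.65 0 0;0.1 0.197 -0.77 0 0;0.1 0.223 -0.87 0 0;0.1 0.243 -0.95 0 0;0.1 0.253 -0.99 0 0;0.1 0.256 -1 0 0")

```text
time: 5.95
position: [0.5568, 0.0617, 0.189]
tool_rot: [1.0, -0.005, -0.0, -0.0]
ft_force: [0.0, -0.0, -2.2]
grip_width: 0.0554
grip_force: 22.0
```

>>> move_arm(motion="0.1 0.008 -0.03 0 0;0.1 0.023 -0.09 0 0;0.1 0.045 -0.18 0 0;0.1 0.073 -0.29 0 0;0.1 0.1 -0.39 0 0;0.1 0.123 -0.48 0 0;0.1 0.14 -0.55 0 0;0.1 0.15 -0.585 0 0;0.1 0.154 -0.6 0 0;0.1 0.154 -0.6 0 0;0.1 0.154 -0.6 0 0")

```text
time: 6.87
position: [0.5886, 0.1794, 0.189]
tool_rot: [1.0, -0.006, -0.0, 0.0]
ft_force: [-0.1, 0.2, -2.5]
grip_width: 0.0553
grip_force: 22.0
```

Run:
```python
from h import *
o=robot.get_obs(); print(o["time"],o["position"],o["ft_force"],o["grip_force"],o["grip_width"],R.from_quat(o["tool_rot"]).as_matrix().round(4))
m=cam("wrist")
p,d=robot.camera("wrist"); np.savez("w2.npz",p=p,d=d,K=m[0],pos=m[1],M=m[2]); cv2.imwrite("pics/w2.png",p[:,:,::-1])
```

```text
6.8667 [0.58860951 0.1793736  0.18898061] [-0.05902897  0.16263144 -2.48919395] 21.995668939780444 0.05532022300253665 [[ 9.999e-01 -1.260e-02 -8.000e-04]
 [-1.260e-02 -9.999e-01 -7.000e-04]
 [-8.000e-04  7.000e-04 -1.000e+00]]
```

View pics/w2.png

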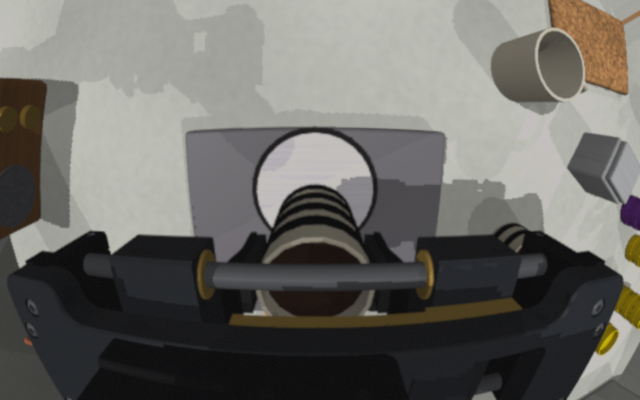

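The plate is under the pot: far edge at (315,129), sides at about columns 254 and 376.

Run:
```python
from h import *
z=np.load("w2.npz"); p=z["p"]; m=(z["K"],z["pos"],z["M"])
g=p.min(-1); b=np.zeros_like(g); b[120:235,240:390]=g[120:235,240:390]>130
c=max(cv2.findContours(b,0,1)[0],key=cv2.contourArea)[:,0].astype(float)
q=wplane(c,.036,m)[:,:2]
# outer boundary points: upper half only
k=q[:,0]>.585; q=q[k]
q=q[cv2.convexHull(q.astype(np.float32),returnPoints=False)[:,0]]
A=np.c_[2*q,np.ones(len(q))]; s=np.linalg.lstsq(A,(q**2).sum(1),rcond=None)[0]; print(s[:2],np.sqrt(s[2]+s[:2]@s[:2]),q.min(0),q.max(0))
```

```text
[0.59297718 0.1785768 ] 0.05612242468691832 [0.58529777 0.12086645] [0.64789766 0.23822483]
```

>>> move_arm(motion="0.1 0.007 0 0.03 0;0.1 0.007 0 0.09 0;0.1 0.007 0 0.16 0;0.1 0.007 0 0.23 0;0.1 0.007 0 0.29 0;0.1 0.007 0 0.335 0;0.1 0.007 0 0.36 0;0.1 0.007 0 0.375 0;0.1 0.007 0 0.385 0;0.1 0.007 0 0.39 0;0.1 0.007 0 0.39 0;0.1 0.007 0 0.39 0")

```text
time: 7.92
position: [0.5907, 0.1801, 0.1117]
tool_rot: [1.0, -0.006, 0.001, -0.0]
ft_force: [-0.6, 0.2, -2.2]
grip_width: 0.0555
grip_force: 22.0
```

>>> move_arm(motion="0.1 0 0 0.002 0;0.1 0 0 0.004 0;0.1 0 0 0.006 0;0.1 0 0 0.008 0;0.1 0 0 0.01 0;0.1 0 0 0.012 0;0.1 0 0 0.014 0;0.1 0 0 0.016 0;0.1 0 0 0.018 0;0.1 0 0 0.018 0")

```text
time: 8.75
position: [0.5902, 0.18, 0.1074]
tool_rot: [1.0, -0.006, -0.0, 0.0]
ft_force: [-0.5, 0.3, -2.3]
grip_width: 0.0559
grip_force: 22.0
```

Not touching yet. I'll lower it in 0.3 mm rows.

>>> move_arm(motion="0.1 0 0 0.0015 0;0.1 0 0 0.003 0;0.1 0 0 0.0045 0;0.1 0 0 0.006 0;0.1 0 0 0.0075 0;0.1 0 0 0.0075 0")

```text
time: 9.25
position: [0.5903, 0.18, 0.106]
tool_rot: [1.0, -0.006, -0.0, 0.0]
ft_force: [0.5, 0.1, -3.1]
grip_width: 0.0551
grip_force: 22.0
```

>>> move_arm(motion="0.1 0 0 0.0015 0;0.1 0 0 0.003 0;0.1 0 0 0.004 0;0.1 0 0 0.004 0")

```text
time: 9.58
position: [0.5903, 0.1801, 0.1055]
tool_rot: [1.0, -0.006, 0.0, -0.0]
ft_force: [-2.3, 0.3, -0.1]
grip_width: 0.0556
grip_force: 22.0
```

>>> move_arm(motion="0.1 0 0 0.001 0;0.1 0 0 0.002 0;0.1 0 0 0.002 0")

```text
time: 9.83
position: [0.5904, 0.1801, 0.1055]
tool_rot: [1.0, -0.006, 0.0, -0.0]
ft_force: [-1.3, 0.4, 4.2]
grip_width: 0.0557
grip_force: 22.0
```

The plate now carries the pot, so I'll release and rise.

>>> move_arm(motion="0.3 0 0 0 0;0.4 0 0 0 0;0.6 0 0 0 0;0.8 0 0 0 0;1 0 0 0 0;1 0 0 0 0;1 0 0 0 0;1 0 0 0 0")

```text
time: 10.5
position: [0.5903, 0.18, 0.1048]
tool_rot: [1.0, -0.006, -0.0, -0.0]
ft_force: [0.3, -0.8, -0.4]
grip_width: 0.0855
grip_force: 0.0
```

>>> move_arm(motion="1 0 0 -0.05 0;1 0 0 -0.15 0;1 0 0 -0.3 0;1 0 0 -0.5 0;1 0 0 -0.7 0;1 0 0 -0.7 0;1 0 0 -0.7 0")

```text
time: 11.08
position: [0.5922, 0.1803, 0.249]
tool_rot: [1.0, -0.006, 0.004, -0.001]
ft_force: [-0.3, -1.3, -0.2]
grip_width: 0.0869
grip_force: 0.0
```

Run:
```python
from h import *
o=robot.get_obs(); print(o["time"],o["position"],o["ft_force"],o["grip_force"],o["grip_width"])
p_,d=robot.camera("scene"); cv2.imwrite("pics/s2.png",cv2.resize(p_[110:260,340:540,::-1],(800,600)))
```

```text
11.0833 [0.59224996 0.18033903 0.24904071] [-0.27635904 -1.26823659 -0.18620983] 0.0 0.08694071533940408
```

View pics/s2.png

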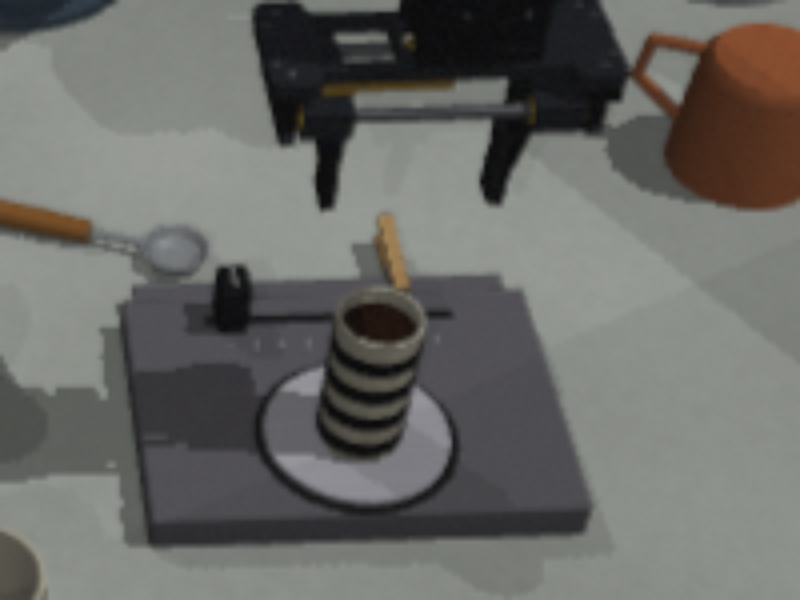

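The pot stands upright and wholly on the plate. Next I'll move over the slider and look from there.

>>> move_arm(motion="1 -0.1 0.06 0 0;1 -0.25 0.15 0 0;1 -0.4 0.245 0 0;1 -0.52 0.32 0 0;1 -0.57 0.347 0 0;1 -0.57 0.347 0 0;1 -0.57 0.347 0 0;1 -0.57 0.347 0 0")

```text
time: 11.8
position: [0.4763, 0.1122, 0.2444]
tool_rot: [1.0, -0.006, 0.0, -0.0]
ft_force: [0.5, 0.5, -0.6]
grip_width: 0.0868
grip_force: 0.0
```

Run:
```python
from h import *
o=robot.get_obs(); print(o["time"],o["position"],R.from_quat(o["tool_rot"]).as_matrix().round(4))
m=cam("wrist")
p,d=robot.camera("wrist"); np.savez("w3.npz",p=p,d=d,K=m[0],pos=m[1],M=m[2]); cv2.imwrite("pics/w3.png",p[:,:,::-1])
```

```text
11.8 [0.47633153 0.1122469  0.24437433] [[ 9.999e-01 -1.240e-02  1.000e-04]
 [-1.240e-02 -9.999e-01  3.000e-04]
 [ 1.000e-04 -3.000e-04 -1.000e+00]]
```

View pics/w3.png

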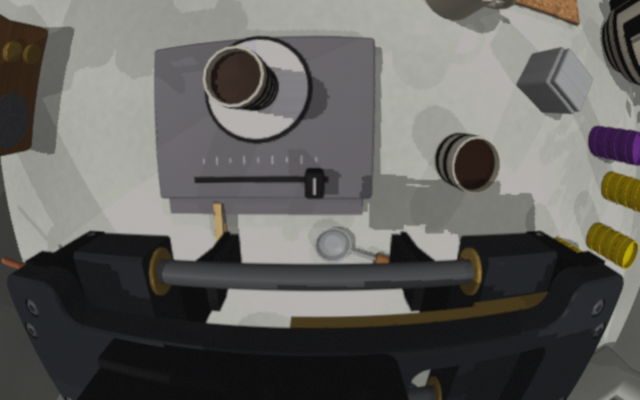

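The grip's top is at about (315,184), centred between the fingers. The peg's head is at (219,205).

Run:
```python
from h import *
z=np.load("w3.npz"); p=z["p"].astype(int); m=(z["K"],z["pos"],z["M"])
b=((p[...,0]-p[...,2]>25)).astype(np.uint8); 
for v in range(204,234,4):
    u=np.nonzero(b[v,205:235])[0]+205
    if len(u): print(v,u.min(),u.max(),wplane([[u.mean(),v]],.022,m)[0].round(4))
s=p[168:202,300:330].max(-1); g=(s<38).astype(np.uint8)
for r in s[::3,::2]: print(*r)
for a in ((305,184),(315,184),(326,184),(195,180),(315,170),(315,198)): print(a,wplane([a],.07,m)[0].round(4),wplane([a],.03,m)[0].round(4))
```

```text
204 213 221 [0.4452 0.2397 0.022 ]
208 213 221 [0.4398 0.2402 0.022 ]
212 213 221 [0.4343 0.2408 0.022 ]
216 214 222 [0.4288 0.24   0.022 ]
220 214 222 [0.4232 0.2406 0.022 ]
224 214 225 [0.4176 0.2391 0.022 ]
228 214 226 [0.412 0.239 0.022]
232 215 224 [0.4062 0.2404 0.022 ]
94 95 94 76 47 42 42 42 42 43 51 79 95 95 96
95 94 83 36 18 16 18 14 19 17 18 26 63 71 70
94 92 66 28 27 27 27 26 27 26 27 25 47 69 71
38 38 30 28 33 32 36 63 37 30 27 24 25 31 51
30 29 24 29 32 31 67 146 67 30 28 23 21 25 50
82 79 57 28 29 31 67 145 67 28 29 24 40 62 66
100 92 66 29 29 31 66 146 68 30 28 27 45 69 70
99 99 72 29 31 29 66 146 67 27 28 25 46 69 70
99 99 72 30 29 28 66 144 67 28 26 26 53 70 71
99 98 72 30 27 26 36 64 36 26 26 28 79 97 98
94 93 93 76 56 54 55 55 54 55 55 68 83 88 88
97 98 98 98 98 98 98 98 98 98 98 98 98 98 98
(305, 184) [0.4798 0.1223 0.07  ] [0.4714 0.1237 0.03  ]
(315, 184) [0.4797 0.1115 0.07  ] [0.4712 0.1115 0.03  ]
(326, 184) [0.4796 0.0996 0.07  ] [0.4711 0.0982 0.03  ]
(195, 180) [0.4871 0.2476 0.07  ] [0.4795 0.2642 0.03  ]
(315, 170) [0.4951 0.1113 0.07  ] [0.4884 0.1113 0.03  ]
(315, 198) [0.464  0.1116 0.07  ] [0.4536 0.1117 0.03  ]
```

>>> move_arm(motion="1 0.012 0 0.15 0;1 0.012 0 0.35 0;1 0.012 0 0.55 0;1 0.012 0 0.72 0;1 0.012 0 0.85 0;1 0.012 0 0.94 0;1 0.012 0 0.98 0;1 0.012 0 0.98 0;1 0.012 0 0.98 0")

```text
time: 12.6
position: [0.4786, 0.1122, 0.0486]
tool_rot: [1.0, -0.006, 0.0, -0.0]
ft_force: [0.3, -0.2, -0.4]
grip_width: 0.0868
grip_force: 0.0
```

>>> move_arm(motion="0 0 0 0 0;-0.3 0 0 0 0;-0.5 0 0 0 0;-0.6 0 0 0 0;-0.7 0 0 0 0;-0.7 0 0 0 0;-0.7 0 0 0 0;-0.7 0 0 0 0;-0.7 0 0 0 0;-0.7 0 0 0 0", newtons=10)

```text
time: 13.43
position: [0.4778, 0.112, 0.0488]
tool_rot: [1.0, -0.006, -0.0, -0.0]
ft_force: [-0.0, -0.4, -0.7]
grip_width: 0.0286
grip_force: 0.0
```

Not closed on the grip yet. Close further.

>>> move_arm(motion="-0.9 0 0 0 0;-1 0 0 0 0;-1 0 0 0 0;-1 0 0 0 0;-1 0 0 0 0")

```text
time: 13.85
position: [0.4778, 0.1121, 0.0488]
tool_rot: [1.0, -0.006, -0.0, -0.0]
ft_force: [0.0, 1.1, -0.3]
grip_width: 0.0221
grip_force: 10.0
```

>>> move_arm(motion="-1 0 -0.02 0 0;-1 0 -0.06 0 0;-1 0 -0.12 0 0;-1 0 -0.19 0 0;-1 0 -0.26 0 0;-1 0 -0.33 0 0;-1 0 -0.4 0 0;-1 0 -0.47 0 0;-1 0 -0.53 0 0;-1 0 -0.58 0 0;-1 0 -0.61 0 0;-1 0 -0.61 0 0")

```text
time: 14.85
position: [0.4797, 0.236, 0.0488]
tool_rot: [1.0, -0.006, 0.001, -0.001]
ft_force: [1.8, 2.9, -2.7]
grip_width: 0.022
grip_force: 10.0
```

Run:
```python
from h import *
o=robot.get_obs(); print(o["time"],o["position"],o["ft_force"],o["grip_width"])
m=cam("wrist")
p,d=robot.camera("wrist"); np.savez("w4.npz",p=p,d=d,K=m[0],pos=m[1],M=m[2]); cv2.imwrite("pics/w4.png",p[:,:,::-1])
```

```text
14.85 [0.47974677 0.23596183 0.04883598] [ 1.79983285  2.85860968 -2.71672175] 0.02197564312295985
```

View pics/w4.png

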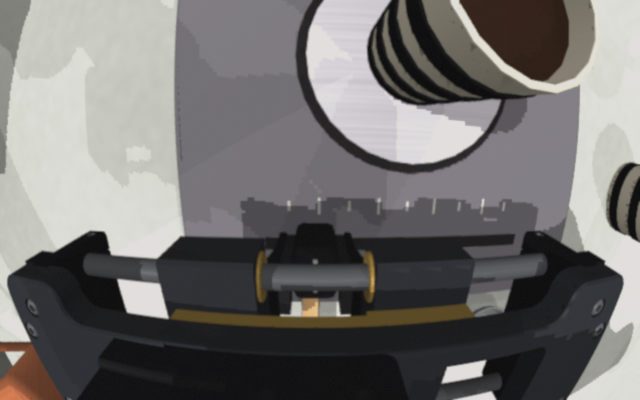

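The grip now sits at column 315. The peg shows behind it at about (311,303), so a slight forward shift may be needed.

Run:
```python
from h import *
z=np.load("w4.npz"); p=z["p"].astype(int); m=(z["K"],z["pos"],z["M"]); tcp=robot.get_obs()["position"]
yw=np.array([.0125,1]); 
b=(p[...,0]-p[...,2]>25)
for v in (296,299,302,305,308,311):
    u=np.nonzero(b[v,290:335])[0]+290
    if len(u): w=wplane([[u.mean(),v]],.024,m)[0]; print(v,u.min(),u.max(),w.round(4),"ahead mm",1e3*((w-tcp)[:2]@yw).round(5))
w=wplane([[314.5,262]],.07,m)[0]; print("mark",w,1e3*((w-tcp)[:2]@yw))
w3=np.load("w3.npz");
```

```text
299 302 318 [0.4358 0.2392 0.024 ] ahead mm 3.25
302 302 318 [0.4333 0.2393 0.024 ] ahead mm 3.26
305 302 318 [0.4308 0.2393 0.024 ] ahead mm 3.28
308 302 318 [0.4282 0.2394 0.024 ] ahead mm 3.3
311 302 318 [0.4257 0.2394 0.024 ] ahead mm 3.31
mark [0.48691719 0.23549972 0.07      ] 0.14699562938733715
```

>>> move_arm(motion="-1 0 -0.004 0 0;-1 0 -0.009 0 0;-1 0 -0.013 0 0;-1 0 -0.013 0 0;-1 0 -0.013 0 0")

```text
time: 15.32
position: [0.4797, 0.2359, 0.0488]
tool_rot: [1.0, -0.006, 0.0, 0.0]
ft_force: [2.0, -2.6, -2.3]
grip_width: 0.0219
grip_force: 10.0
```

>>> move_arm(motion="-0.8 0 0 0 0;-0.6 0 0 0 0;-0.3 0 0 0 0;0 0 0 0 0;0 0 0 0 0;0 0 0 0 0;0 0 0 0 0")

```text
time: 15.9
position: [0.4788, 0.2368, 0.0489]
tool_rot: [1.0, -0.006, -0.0, -0.0]
ft_force: [-0.8, -0.4, 0.3]
grip_width: 0.0418
grip_force: 0.0
```

>>> move_arm(motion="0 0 0 -0.1 0;0 0 0 -0.25 0;0 0 0 -0.4 0;0 0 0 -0.6 0;0 0 0 -0.8 0;0 0 0 -0.95 0;0 0 0 -0.95 0;0 0 0 -0.95 0;0 0 0 -0.95 0")

```text
time: 16.65
position: [0.4783, 0.2364, 0.2382]
tool_rot: [1.0, -0.006, -0.001, 0.0]
ft_force: [0.7, 0.1, 0.1]
grip_width: 0.0439
grip_force: 0.0
```

Run:
```python
from h import *
o=robot.get_obs(); print(o["time"],o["position"],o["ft_force"],o["grip_width"])
m=cam("wrist")
p,d=robot.camera("wrist"); np.savez("w5.npz",p=p,d=d,K=m[0],pos=m[1],M=m[2]); cv2.imwrite("pics/w5.png",p[:,:,::-1])
b=(p[...,0].astype(int)-p[...,2]>25); yw=np.array([.0125,1])
for v in range(204,230,6):
    u=np.nonzero(b[v,290:340])[0]+290
    if len(u): w=wplane([[u.mean(),v]],.023,m)[0]; print("peg",v,u.min(),u.max(),w.round(4),(w[:2]@yw).round(4))
for v in range(178,196,3):
    s=p[v,300:330].max(-1); print(v,*s[::2])
    r=p[v,295:335].max(-1).astype(float); k=np.nonzero(r[8:32]>90)[0]
    if len(k): w=wplane([[303+k.mean(),v]],.07,m)[0]; print("mark",303+k.mean(),w.round(4),(w[:2]@yw).round(4))
```

```text
16.65 [0.47832088 0.23642941 0.23821942] [0.70736061 0.05987692 0.07053238] 0.04394252338735297
peg 204 309 316 [0.4473 0.239  0.023 ] 0.2446
peg 210 308 317 [0.4396 0.2391 0.023 ] 0.2446
peg 216 308 317 [0.4317 0.2392 0.023 ] 0.2446
peg 222 309 317 [0.4238 0.2387 0.023 ] 0.244
peg 228 308 317 [0.4157 0.2394 0.023 ] 0.2446
178 36 37 33 28 35 35 37 56 64 30 29 29 24 25 27
181 36 33 30 27 33 33 34 109 138 34 29 28 22 24 24
mark 315.0 [0.4859 0.2355 0.07  ] 0.2416
184 97 90 80 38 31 32 33 109 138 35 30 28 28 54 66
mark 315.0 [0.4827 0.2355 0.07  ] 0.2416
187 104 102 96 45 31 31 32 109 138 34 30 28 30 58 69
mark 310.4 [0.4795 0.2405 0.07  ] 0.2465
190 104 104 99 46 29 30 31 109 138 34 28 29 29 58 69
mark 310.4 [0.4762 0.2405 0.07  ] 0.2465
193 105 104 99 47 27 30 32 108 137 33 30 26 28 61 73
mark 310.4 [0.4729 0.2406 0.07  ] 0.2465
```

View pics/w5.png

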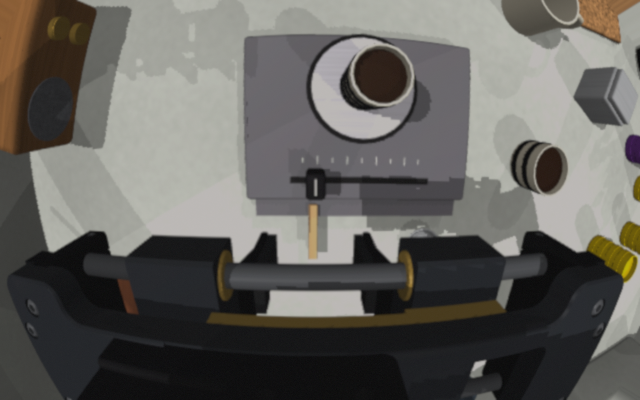

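The grip is still 3 mm short along the track: the mark is at 0.2416 and the peg at 0.2446. I'll re-grip and correct using the measured position.

>>> move_arm(motion="0 0 0 0.15 0;0 0 0 0.35 0;0 0 0 0.55 0;0 0 0 0.72 0;0 0 0 0.85 0;0 0 0 0.93 0;0 0 0 0.95 0;0 0 0 0.95 0;0 0 0 0.95 0")

```text
time: 17.45
position: [0.479, 0.2365, 0.0484]
tool_rot: [1.0, -0.006, -0.001, 0.0]
ft_force: [0.2, 0.2, -0.1]
grip_width: 0.0439
grip_force: 0.0
```

>>> move_arm(motion="-0.3 0 0 0 0;-0.6 0 0 0 0;-1 0 0 0 0;-1 0 0 0 0;-1 0 0 0 0;-1 0 0 0 0;-1 0 0 0 0;-1 0 0 0 0")

```text
time: 18.12
position: [0.4799, 0.2366, 0.0497]
tool_rot: [1.0, -0.006, 0.001, -0.0]
ft_force: [-0.7, -0.6, 5.2]
grip_width: 0.0222
grip_force: 10.0
```

>>> move_arm(motion="-1 0 -0.004 0 0;-1 0 -0.008 0 0;-1 0 -0.012 0 0;-1 0 -0.015 0 0;-1 0 -0.015 0 0;-1 0 -0.015 0 0")

```text
time: 18.62
position: [0.4799, 0.2394, 0.0497]
tool_rot: [1.0, -0.006, 0.001, 0.0]
ft_force: [0.8, -1.5, 7.3]
grip_width: 0.0218
grip_force: 10.0
```

>>> move_arm(motion="-0.8 0 0 0 0;-0.6 0 0 0 0;-0.3 0 0 0 0;0 0 0 0 0;0 0 0 0 0;0 0 0 0 0;0 0 0 0 0")

```text
time: 19.2
position: [0.4792, 0.2396, 0.0486]
tool_rot: [1.0, -0.006, -0.0, 0.0]
ft_force: [0.3, 0.0, 0.2]
grip_width: 0.042
grip_force: 0.0
```

>>> move_arm(motion="0 0 0 -0.1 0;0 0 0 -0.25 0;0 0 0 -0.4 0;0 0 0 -0.6 0;0 0 0 -0.8 0;0 0 0 -0.95 0;0 0 0 -0.95 0;0 0 0 -0.95 0;0 0 0 -0.95 0")

```text
time: 19.95
position: [0.4785, 0.2394, 0.2381]
tool_rot: [1.0, -0.006, -0.001, 0.0]
ft_force: [-0.6, 0.5, -0.2]
grip_width: 0.0431
grip_force: 0.0
```

Run:
```python
from h import *
o=robot.get_obs(); print(o["time"],o["position"],o["ft_force"],o["grip_width"])
m=cam("wrist"); yw=np.array([.0125,1])
p=np.mean([robot.camera("wrist")[0] for _ in range(3)],0)
b=(p[...,0]-p[...,2]>25)
for v in range(204,230,6):
    u=np.nonzero(b[v,290:340])[0]+290
    if len(u): w=wplane([[u.mean(),v]],.023,m)[0]; print("peg",u.min(),u.max(),(w[:2]@yw).round(4))
for v in range(184,193,4):
    r=p[v].max(-1); wt=np.clip(r[307:325]-45,0,None); u=(wt*np.arange(307,325)).sum()/wt.sum(); w=wplane([[u,v]],.07,m)[0]; print("mark",u.round(2),(w[:2]@yw).round(4),r[307:325].astype(int))
# top view cross-check
q,d=robot.camera("top"); C=cloud("top",d).reshape(-1,3)
for n,z0,z1,x0,x1 in (("grip",.064,.08,.45,.5),("peg",.012,.045,.372,.41)):
    k=C[(C[:,0]>x0)&(C[:,0]<x1)&(abs(C[:,1]-.238)<.022)&(C[:,2]>z0)&(C[:,2]<z1)]; print("top",n,len(k),k.mean(0),(k[:,:2]@yw).mean())
k=C[(abs(C[:,0]-.59)<.05)&(abs(C[:,1]-.18)<.05)&(C[:,2]>.12)&(C[:,2]<.16)]; print("pot",cv2.minEnclosingCircle(k[:,:2].astype(np.float32)),np.percentile(k[:,2],95))
```

```text
19.95 [0.47848602 0.23939982 0.23809486] [-0.55500154  0.53509353 -0.24188319] 0.04309683622178675
peg 311 318 0.245
peg 310 319 0.245
peg 310 319 0.245
peg 310 319 0.245
peg 310 319 0.245
mark 314.69 0.2448 [ 29  33  32  32  31  36  84 140 140 104  56  31  28  29  29  28  25  31]
mark 314.69 0.2448 [ 28  30  31  31  30  35  84 140 140 103  56  32  29  29  28  26  26  33]
mark 314.69 0.2448 [ 28  29  29  30  29  34  83 138 139 102  55  31  29  29  27  27  25  33]
top grip 0 [nan nan nan] nan
top peg 93 [0.39192424 0.23837243 0.02827324] 0.24327148733544793
pot ((0.5875004529953003, 0.17859135568141937), 0.027788838371634483) 0.14229374721520388<stdin>:14: RuntimeWarning: Mean of empty slice.
  ret = um.true_divide(
  ret = ret.dtype.type(ret / rcount)
```

The grip is level with the peg to about 0.2 mm. The pot is upright and near the plate's centre, and the gripper is clear, so I'm handing in.

```bash
python3 -c "
from rig import robot
print(robot.hand_in())"
```

```text
the job is handed in; nothing more can be done
None
```

I stood the slim pot upright, wholly on the warming plate, then slid the heat control level with the peg (within about 0.2 mm in the last wrist view) and handed the job in at about 20 s; the hand-in returned no verdict.

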